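# Shut and lock the kiln control box

## Robot

A 6-joint arm with a two-finger parallel gripper is mounted at the origin on the work surface. World frame = base frame: x ahead of the robot, y to its left, z up, the work surface at z = 0. Lengths are in mm, angles in rad, forces in N, time in s.
With the tool pointing down it reaches from about 350 to 875 mm from the base axis. Payload 4.2 kg.
Tool frame: the origin (TCP) lies at the very end of the fingers, on their centre line; the grasp point (between the pads) lies behind it (manip.grip_depth is the x of the grasp point in the tool frame, in mm); x points along the fingers, y is the direction in which the jaws open and shut, and the axes are right-handed (so a half turn about x gives the same grasp; the last joint's range is limited). The gripper opens to 85 mm and grips with 20 to 120 N. Pads are 22 mm wide; open, the fingers measure 114 mm over their backs; the gripper's body (76 mm by 85 mm) begins 54 mm behind the grasp point. The pads swing forward as they close: fully open they stand 13 mm farther back than shut.
Start: joints at [1.572, 0.385, 0.008, 0, -1.194, -0.259], TCP at [159.314, 604.333, 231.312] pointing down, gripper open.
Joint ranges: [-3.14, 3.14], [-1.21, 2.06], [-1.07, 1.41], [-3.16, 2.05], [-2.99, -0.16], [-3.1, 3.1]. Speed limits (rad/s): [2.79, 2.79, 3.14, 3.14, 3.14, 3.14].

## Interface

Orientations are given as a unit quaternion [w, x, y, z].
In Python, from workcell import manip, vision gives the robot as it stands.
- The arm moves only by the tool drive_tool, never from a script. Its argument "rows" is text: rows parted by semicolons, each of 5 numbers parted by spaces: the closure in counts, from 0 (fully open) to 255 (shut), then the shift along the tool's x, y, z in m, then the turn about the tool's x in degrees. A call has 1 to 5 rows; each row is the pose to reach, as a shift and turn from the pose commanded when the call began, along the tool's axes at that moment; what a row does not reach only later rows make up. A row lasts 1/10 s, in which the tool goes at most 50 mm and 8.59 degrees, less where a joint would pass 70% of its speed; a pose out of reach is approached as far as the arm can. A call with a gripper value outside its range is refused whole. The fingers move at their own pace and stop on an object; "squeeze" is the grip in N (left out, the last holds). Time passes only in rows, so rows that repeat a pose let the fingers close. It gives the time, the measured TCP pose, the force and the opening at its end, in the units of the state.
- manip.get_obs(): the state, without advancing time (a new reading comes with each control period).
- vision.snapshot(name): name is "scene" or "top" or "wrist"; returns a dict with "image" (420x560x3 uint8, red, green, blue), "intrinsics" (3x3 intrinsics, pixels), "rvec" (rotation vector, rad) and "tvec" (3), from world to camera coordinates, as OpenCV has them; the wrist camera has in their place "mount" (4x4, takes a point from camera to tool coordinates, whose origin is the TCP and whose axes are the tool frame's). Camera axes: x right, y down, z forward; pixel columns grow to the right and rows downward; lengths in mm; the calibration is good to about 2 mm. The wrist camera is an equidistant fisheye: a pixel r from the principal point sees the ray r / f radians off the axis. A picture is of the moment at which its call begins: read the wrist's pose just before it. There is no depth.
- manip.close_job(): hands the job in, once; it reports no verdict.
The state is a dict: "t": time; "joint_positions": joint angles; "qvel": joint speeds; "tau": joint torques, N m; "position": TCP position; "tool_rot": TCP orientation; "wrist_force": force on the tool from outside, world axes, zero at the start; "torque": the same for the moment, N m; "finger_gap": opening from 0.0 (shut) to 1.0 (fully open).
Only numpy, scipy, OpenCV 4.12 (cv2) and the standard library are available. Lean on these libraries where they do the work, as an engineer would, in place of code of your own. Each camera call takes 0.05 s, during which the arm holds its last target. There are 200 camera calls.

## Task

The service panel of the kiln's control box stands ajar: push it shut with your fingertips, then set a fingertip in the slot of its quarter-turn cam fastener and turn it clockwise (seen from above) to its stop, so that the panel is locked. Only push: do not swing the panel wide open and do not pick anything up, and leave the tape, the knife, the bowl and the beaker where they are. Finish clear of everything.

Things in the scene. Friction and masses are not known exactly. Their poses are not given: they have to be found in the camera images.
- ctrl_box: Grey steel control box fixed on the bench, 200 (x) x 240 (y) x 80 mm high, open on top under its hinged panel; origin at the centre of its underside, x axis points from its front edge to its hinge edge (away from the robot when its yaw is 0), z up.
- panel (a joint): Angle of the white steel panel (204 x 244 x 5 mm) hinged along the box's far top edge (box x = +100, z = 80 mm). 0 = shut (hard stop), flat on the box, its top face 85 mm above the bench; positive = open, front edge raised; starts at 0.3 to 0.55 rad. A stiff friction hinge: it stays at any angle where it is left; under 10 N down near its front edge moves it.
- panel_hinge (a point): Point on the hinge line, in the middle of the panel's width, at the height of the panel's underside; its axes turn with the panel (x from front to hinge, y along the hinge, z out of the panel's top).
- panel_edge (a point): Middle of the panel's front edge, on its top face, 200 mm from the hinge line; axes turn with the panel. The panel's top is bare except for the cam fastener (92 mm across), so there is room to push beside the fastener, 80 mm either side of the middle line.
- cam (a joint): Turn of the cam fastener: 0 = unlocked (slot parallel to the panel's front edge), grows clockwise seen from above, 1.571 = locked, hard stop (slot pointing from front to hinge). Starts at 0 to 0.25. It stays where it is left; about 0.12 N m turns it. It locks a tongue under the box's front lip; turned while the panel is open, the tongue lands on the lip and the panel cannot shut.
- cam_slot (a point): On the fastener's turning axis, on its slot's floor, 140 mm from the hinge line, in the middle of the panel's width. The fastener is a steel disc 92 mm across, 18 mm high above the panel, cut right across by one straight slot 32 mm wide, 14 mm deep, open at both ends and on top; its floor is 4 mm above the panel's top face. y axis along the slot, z out of the panel; turns with the fastener.
- tape: Roll of clear tape lying flat beside the box, 90 mm across, 50 mm high; origin at the centre of its underside. Leave alone.
- knife: Shut craft knife lying beside the box, 150 x 24 x 16 mm; origin under its middle, x along it. Leave alone.
- bowl: White bowl, 110 mm across, 55 mm high; origin under its centre. Leave alone.
- beaker: Terracotta beaker, 70 mm across, 80 mm high; origin under its centre. Leave alone.

How it is judged:
By the outcome, as a careful person would: the job done as asked, in the order asked, and still so for the second after the job is handed in, with the robot touching nothing.
It also fails if it takes over 43 s, if anything falls off the work surface, if the arm or the gripper's body presses on something with over 40 N, if the wrist force passes 120 N, or if a joint passes its speed limit or range.

## Working session

There is one attempt and no reset: what is moved stays moved. The work goes in short steps, Python scripts to look and compute and a tool call to move; the robot and the scene stay as the last step left them, time stands still between calls to the robot, and variables do not carry over. Pictures are saved under pics/ and viewed, about 8 in all and at most 12, crops included, and the job is handed in when it is done.

Besides the shell and the picture viewer there is one more tool, called after "Call:" by a JSON object that holds its "op" and its "data", one argument or row to a line. drive_tool: Moves the arm, as the interface text tells. Its arguments: {"type":"object","properties":{"rows":{"type":"string"},"squeeze":{"type":"number"}},"required":["rows"]}

```bash
ls; mkdir -p pics; python3 - <<'E'
from workcell import manip, vision
import cv2,json,pickle
print(manip.get_obs(), manip.grip_depth)
for n in ("scene","top"):
    s=vision.snapshot(n); pickle.dump(s,open(f"pics/{n}0.pkl","wb"))
    cv2.imwrite(f"pics/{n}0.png",s["image"][:,:,::-1])
    print(n,s["intrinsics"],s["rvec"],s["tvec"])
E
```

```text
pics
{'t': 0.0, 'joint_positions': array([ 1.57161198e+00,  3.85567262e-01,  6.59017682e-03, -4.88709678e-04,
       -1.19399245e+00, -2.58564152e-01]), 'qvel': array([ 1.36280273e-03,  6.07836944e-04,  2.37223051e-03,  1.67809893e-03,
        3.48180178e-05, -4.25521030e-04]), 'tau': array([ 3.23760260e-04, -3.92289948e+01,  1.88407123e+01,  4.18621391e+00,
       -4.52692577e-03,  1.71548301e-06]), 'position': array([159.1722806 , 603.77507581, 230.20269792]), 'tool_rot': array([ 0.09015632, -0.70117438,  0.09172164,  0.70129414]), 'wrist_force': array([ 0.06045405, -0.20041603,  0.00415915]), 'torque': array([ 0.00358552, -0.00082268,  0.00850991]), 'finger_gap': 0.9997680273933002} -18.700000000000003
scene [[454.4455546    0.         288.25286032]
 [  0.         454.4455546  218.21909451]
 [  0.           0.           1.        ]] [ 2.06227024  1.03876923 -0.49883188] [-400.10155552 -196.18250697 1368.61269234]
top [[485.75898175   0.         291.0374523 ]
 [  0.         485.75898175 199.49491283]
 [  0.           0.           1.        ]] [ 2.12396948 -2.14091913  0.22036525] [  47.64693902  559.80686005 1013.48508746]
```

View pics/scene0.png

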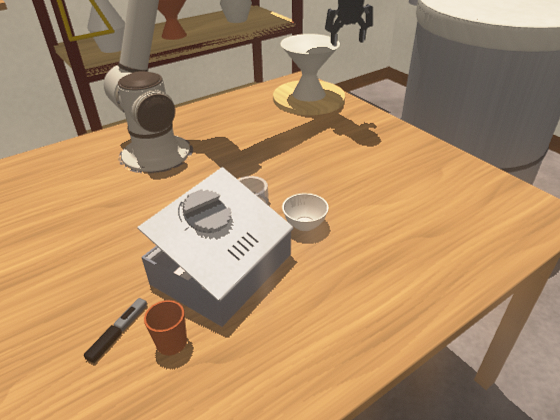

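View pics/top0.png

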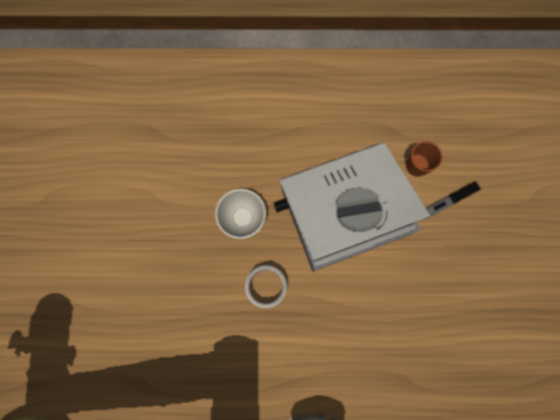

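The scene view shows the panel ajar, with the cam facing the robot side at about (207,211). The top view puts the cam at about (360,209), hinge corners near (281,180) and (385,144), tape (266,287), bowl (241,213), beaker (426,157) and knife (455,198). Next I'll measure the corners on a magnified crop.

```bash
cat > h.py <<'E'
import numpy as np, cv2, pickle
from workcell import manip, vision
def cam(n):
    s=pickle.load(open(f"pics/{n}.pkl","rb")); R=cv2.Rodrigues(np.array(s["rvec"]))[0]
    return s["image"],np.array(s["intrinsics"]),R,np.array(s["tvec"]).ravel()
def ray(c,uv):
    _,K,R,t=c; return -R.T@t, R.T@np.linalg.inv(K)@np.array([uv[0],uv[1],1.])
def onz(c,uv,z):
    o,d=ray(c,uv); return o+d*(z-o[2])/d[2]
def proj(c,p):
    _,K,R,t=c; q=K@(R@np.array(p)+t); return q[:2]/q[2]
def tri(c1,a,c2,b):
    o,d=ray(c1,a); p,e=ray(c2,b); d/=np.linalg.norm(d); e/=np.linalg.norm(e)
    s=np.linalg.lstsq(np.c_[d,-e],p-o,rcond=None)[0]; A=o+s[0]*d; B=p+s[1]*e
    return (A+B)/2, np.linalg.norm(A-B)
E
python3 - <<'E'
from h import *
T=cam("top0"); S=cam("scene0")
print("top axes",onz(T,(280,200),0),onz(T,(380,200),0),onz(T,(280,100),0))
a=T[0][125:285,255:445,::-1]; cv2.imwrite("pics/topcrop.png",cv2.resize(a,None,fx=4,fy=3.7,interpolation=cv2.INTER_CUBIC) if 0 else cv2.resize(a,None,fx=3.7,fy=3.7,interpolation=cv2.INTER_CUBIC))
a=S[0][165:325,130:305,::-1]; cv2.imwrite("pics/scrop.png",cv2.resize(a,None,fx=3.7,fy=3.7,interpolation=cv2.INTER_CUBIC))
E
```

```text
top axes [568.92657837  67.53179111   0.        ] [ 567.5000338  -163.36812059    0.        ] [812.44152271  66.19340021   0.        ]
```

View pics/topcrop.png

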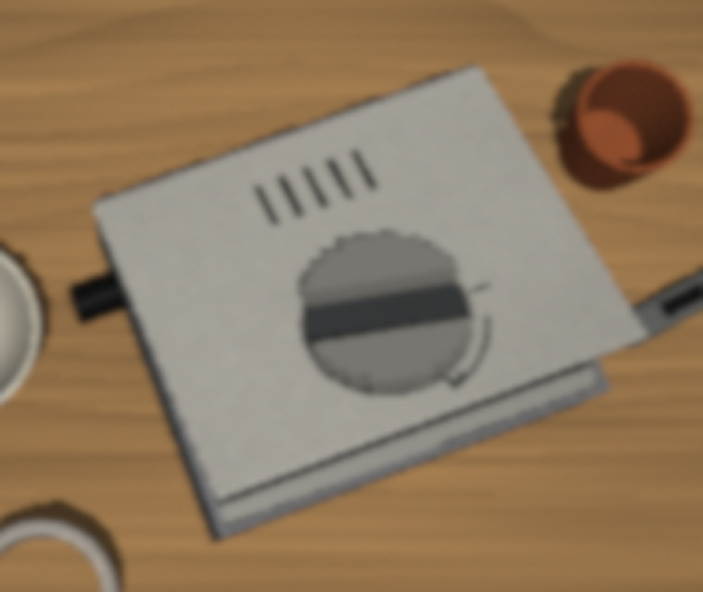

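View pics/scrop.png

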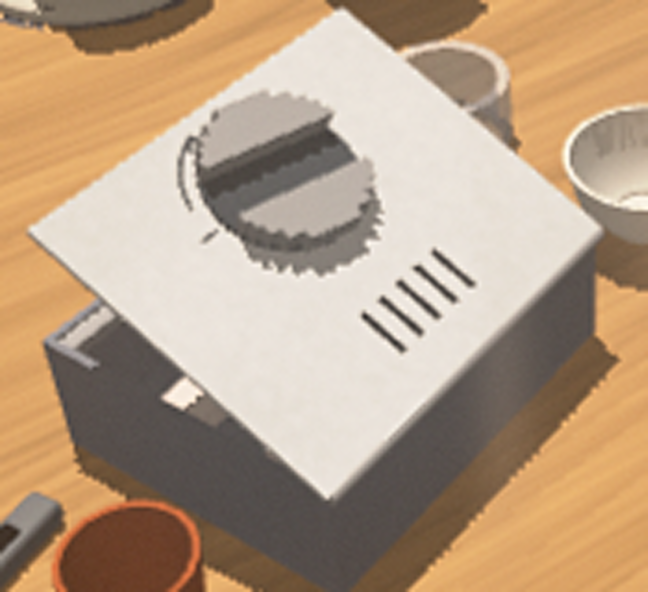

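The crops show the four panel corners. In the top crop: hinge (95,205) and (478,67), front (650,337) and (218,500). In the scene crop: hinge (602,233) and (332,498), front (30,232) and (343,10). The slot is nearly parallel to the front edge.

```bash
python3 - <<'E'
from h import *
T=cam("top0"); S=cam("scene0"); np.set_printoptions(precision=2,suppress=True)
f=lambda p,o:(np.array(p)+.5)/3.7-.5+np.array(o)
tp=dict(HL=(95,205),HR=(478,67),FR=(650,337),FL=(218,500)); sp=dict(HL=(602,233),HR=(332,498),FR=(30,232),FL=(343,10))
P={}
for k in tp:
    P[k],e=tri(T,f(tp[k],(255,125)),S,f(sp[k],(130,165))); print(k,P[k],e)
n=np.linalg.norm
print("len",n(P['HL']-P['HR']),n(P['FL']-P['FR']),n(P['HL']-P['FL']),n(P['HR']-P['FR']))
H=(P['HL']+P['HR'])/2; F=(P['FL']+P['FR'])/2; d=H-F
y=P['HL']-P['HR']; print("H",H,"F",F,"yaw from d",np.arctan2(d[1],d[0]),"from y",np.arctan2(-y[0],y[1]),"angle",np.arcsin(-d[2]/n(d)))
print("hinge at z85 from top:",onz(T,f(tp['HL'],(255,125)),85),onz(T,f(tp['HR'],(255,125)),85))
# box front-bottom edge/others
print("bowl",onz(T,(241,213),55),"tape",onz(T,(266,287),50),"beaker",onz(T,(426,157),80))
# cam slot direction: slot ends in top crop, at raised plane
nrm=np.cross(d,y); nrm/=n(nrm); nrm*=np.sign(nrm[2]); c0=H+ -d/n(d)*140
for q in [(303,323),(470,302)]:
    o,r=ray(T,f(q,(255,125))); X=o+r*((c0-o)@nrm+8)/(r@nrm); print("slot end",X,"in-panel",(X-H)@d/n(d),(X-H)@y/n(y))
E
```

```text
HL [597.94  67.16  80.38] 1.71979253096734
HR [ 679.88 -158.9    82.7 ] 2.7601896080025563
FR [ 505.26 -223.89  167.09] 3.9090582969508847
FL [421.9    5.13 166.36] 3.270819144342558
len 240.46510241042603 243.71846960332613 205.50324537387513 204.54255718669086
H [638.91 -45.87  81.54] F [ 463.58 -109.38  166.72] yaw from d 0.3475103273101279 from y 0.3477397336418169 angle 0.4284788036158747
hinge at z85 from top: [596.42  66.42  85.  ] [ 678.57 -159.64   85.  ]
bowl [530.42 152.2   55.  ] tape [371.81  98.15  50.  ] beaker [ 647.41 -251.67   80.  ]
slot end [517.31 -45.6  142.11] in-panel -129.0816543812034 41.10318908557494
slot end [ 526.37 -134.37  152.88] in-panel -153.29839367712762 -45.540600272500356
```

```bash
cat >> h.py <<'E'
from scipy.spatial.transform import Rotation as Ro
np.set_printoptions(precision=2,suppress=True)
Y=.3476; u=np.array([np.cos(Y),np.sin(Y),0]); v=np.array([-np.sin(Y),np.cos(Y),0]); Hn=np.array([636.,-47,0])
def bp(r,s,z): return Hn-r*u+s*v+np.array([0,0,z])   # r from hinge, s along width
def st(*targets):
    o=manip.get_obs(); w=o["tool_rot"]; R=Ro.from_quat([w[1],w[2],w[3],w[0]]).as_matrix(); p=np.array(o["position"])
    ya=R[:,1]; print("t",o["t"],"p",p,"F",o["wrist_force"],"gap",o["finger_gap"],"tool axes x",R[:,0],"y heading",np.degrees(np.arctan2(ya[1],ya[0])),"q6",o["joint_positions"][5])
    for t in targets: print("to",t,"tool shift m",R.T@(t-p)/1000)
    return R,p
E
python3 - <<'E'
from h import *
S=cam("scene0")
print("cone",onz(S,(308,97),0),"cone base z0 (305,103)",onz(S,(308,103),0),proj(S,(159,604,200)), onz(S,(310,45),120))
R,p=st(bp(172,82,260),bp(140,0,200)); print(R)
print("slot heading unlocked(v)",np.degrees(Y)+90, "locked(u)",np.degrees(Y))
E
```

```text
cone [-31.43 609.81   0.  ] cone base z0 (305,103) [  7.86 578.8    0.  ] [345.76  57.96] [-186.86  739.01  120.  ]
t 0.1 p [159.2  603.85 230.32] F [-0.84 -0.34 -1.26] gap 1.0036011426169373 tool axes x [-0. -0. -1.] y heading -104.78132396302445 q6 -0.2586083840216193
to [446.35 -28.49 260.  ] tool shift m [-0.03  0.54 -0.44]
to [504.37 -94.69 200.  ] tool shift m [ 0.03  0.59 -0.51]
[[-0.   -0.26 -0.97]
 [-0.   -0.97  0.26]
 [-1.    0.   -0.  ]]
slot heading unlocked(v) 109.91601295874742 locked(u) 19.916012958747416
```

Call:
{"op": "drive_tool", "data": {
  "rows": "255 -0.01 0.036 -0.029 0; 255 -0.02 0.072 -0.058 0; 255 -0.03 0.108 -0.088 0; 255 -0.03 0.144 -0.117 0; 255 -0.03 0.18 -0.147 0",
  "squeeze": 40
}}

```text
t: 0.6
position: [255.9, 390.9, 261.3]
tool_rot: [0.091, -0.701, 0.091, 0.701]
wrist_force: [1.4, 1.8, 0.4]
finger_gap: 0.147
```

Call:
{"op": "drive_tool", "data": {
  "rows": "255 0 0.036 -0.029 0; 255 0 0.072 -0.058 0; 255 0 0.108 -0.088 0; 255 0 0.144 -0.117 0; 255 0 0.18 -0.147 0"
}}

```text
t: 1.1
position: [351.8, 179.3, 261.3]
tool_rot: [-0.091, 0.701, -0.091, -0.701]
wrist_force: [0.4, 1.2, -0.1]
finger_gap: 0.004
```

Call:
{"op": "drive_tool", "data": {
  "rows": "255 0 0.036 -0.029 0; 255 0 0.072 -0.058 0; 255 0 0.108 -0.088 0; 255 0 0.144 -0.117 0; 255 0 0.18 -0.147 0"
}}

```text
t: 1.6
position: [448.2, -32.2, 261.3]
tool_rot: [-0.091, 0.701, -0.091, -0.701]
wrist_force: [0.8, 0.9, 0.2]
finger_gap: -0.001
```

```bash
python3 - <<'E'
from h import *
R,p=st(bp(172,82,180),bp(172,82,85))
import pickle
s=vision.snapshot("wrist"); pickle.dump(s,open("pics/w1.pkl","wb")); cv2.imwrite("pics/w1.png",s["image"][:,:,::-1]); print(s["mount"],s["intrinsics"])
E
```

```text
t 1.6 p [448.21 -32.2  261.26] F [0.83 0.88 0.19] gap -0.0007485388833628698 tool axes x [ 0.  0. -1.] y heading -104.77068851916079 q6 1.0213987289258626
to [446.35 -28.49 180.  ] tool shift m [ 0.08 -0.    0.  ]
to [446.35 -28.49  85.  ] tool shift m [ 0.18 -0.    0.  ]
[[   0.     -0.32    0.95 -142.61]
 [   1.      0.     -0.      0.76]
 [  -0.      0.95    0.32  -80.49]
 [   0.      0.      0.      1.  ]] [[325.19   0.   274.47]
 [  0.   325.19 210.03]
 [  0.     0.     1.  ]]
```

View pics/w1.png

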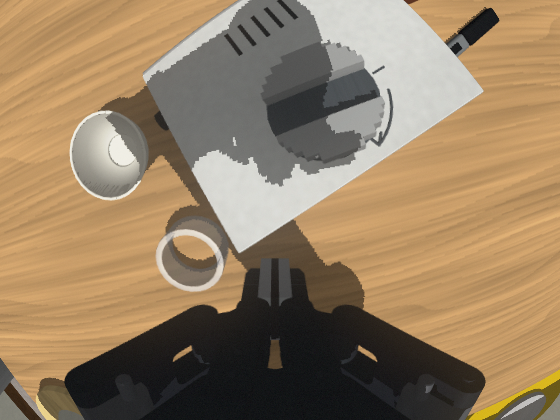

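The wrist view shows the closed fingertips at about (275,262). The panel's front-left corner is at (240,250) and the cam at (325,100). By the numbers the TCP is 172 mm from the hinge and 78 mm off the midline, so it will land beside the fastener. Now I push down.

Call:
{"op": "drive_tool", "data": {
  "rows": "255 0.03 0 0 0; 255 0.06 0 0 0; 255 0.08 0 0 0; 255 0.09 0 0 0; 255 0.1 0 0 0"
}}

```text
t: 2.15
position: [448.4, -30.3, 161.3]
tool_rot: [-0.091, 0.701, -0.091, -0.701]
wrist_force: [-0.4, -0.0, 3.9]
finger_gap: -0.003
```

Call:
{"op": "drive_tool", "data": {
  "rows": "255 0.01 0 0 0; 255 0.02 0 0 0; 255 0.03 0 0 0; 255 0.04 0 0 0; 255 0.05 0 0 0"
}}

```text
t: 2.65
position: [447.8, -30.3, 110.5]
tool_rot: [0.091, -0.701, 0.091, 0.701]
wrist_force: [-1.1, -0.4, 2.7]
finger_gap: -0.002
```

Call:
{"op": "drive_tool", "data": {
  "rows": "255 0.008 0 0 0; 255 0.015 0 0 0; 255 0.02 0 0 0; 255 0.024 0 0 0; 255 0.026 0 0 0"
}}

```text
t: 3.15
position: [447.9, -30.3, 85.0]
tool_rot: [0.091, -0.701, 0.091, 0.701]
wrist_force: [-4.6, 0.1, 13.3]
finger_gap: -0.001
```

Call:
{"op": "drive_tool", "data": {
  "rows": "255 0.001 0 0 0; 255 0.002 0 0 0; 255 0.002 0 0 0"
}}

```text
t: 3.45
position: [447.9, -30.3, 84.9]
tool_rot: [0.09, -0.701, 0.091, 0.701]
wrist_force: [-6.5, -0.1, 14.9]
finger_gap: -0.003
```

Call:
{"op": "drive_tool", "data": {
  "rows": "255 -0.02 0 0 0; 200 -0.06 0 0 0; 170 -0.1 0 0 0; 170 -0.12 0 0 0; 170 -0.12 0 0 0"
}}

```text
t: 3.95
position: [450.9, -29.6, 206.9]
tool_rot: [-0.092, 0.705, -0.089, -0.698]
wrist_force: [-0.2, -0.8, 0.3]
finger_gap: 0.332
```

```bash
python3 - <<'E'
from h import *
R,p=st(bp(140,0,200))
s=vision.snapshot("wrist"); w=dict(s); w["R"]=R; w["p"]=p; pickle.dump(w,open("pics/w2.pkl","wb"))
t=vision.snapshot("scene"); pickle.dump(t,open("pics/scene2.pkl","wb"))
a=s["image"][0:300,60:460,::-1]; cv2.imwrite("pics/w2.png",cv2.resize(a,None,fx=2,fy=2,interpolation=cv2.INTER_CUBIC))
a=t["image"][150:330,110:330,::-1]; cv2.imwrite("pics/s2.png",cv2.resize(a,None,fx=3,fy=3,interpolation=cv2.INTER_CUBIC))
E
```

```text
t 3.95 p [450.85 -29.57 206.95] F [-0.16 -0.79  0.28] gap 0.3315329196842442 tool axes x [ 0.01  0.   -1.  ] y heading -104.73759946781419 q6 1.0166195732900525
to [504.37 -94.69 200.  ] tool shift m [ 0.01  0.05 -0.07]
```

View pics/w2.png

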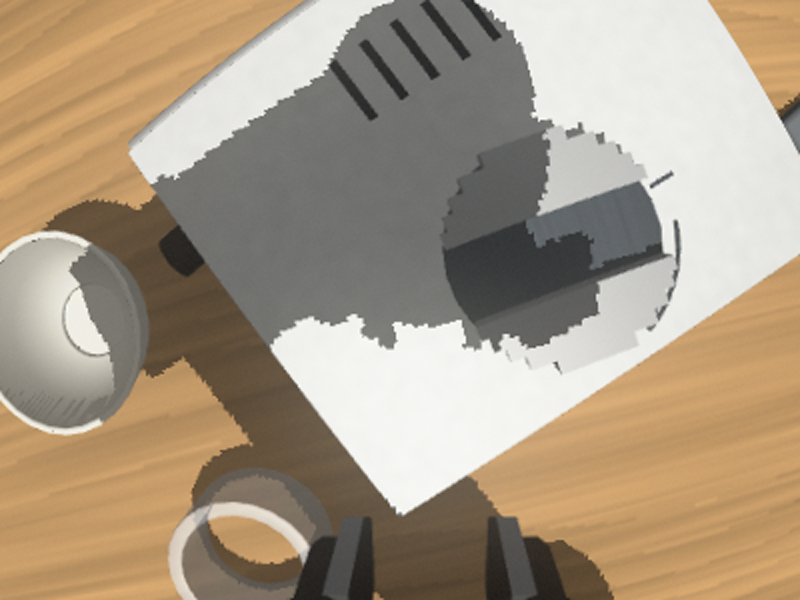

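View pics/s2.png

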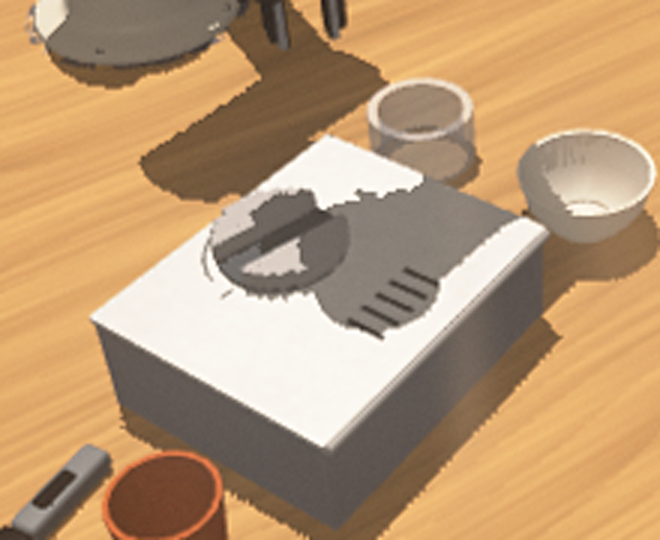

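The panel is flat on the box in both views. In the wrist crop, the upper slot edge runs (445,247)-(642,182) and the lower edge (480,320)-(670,256). I cast these onto z=103 to get the slot's heading and centre.

```bash
cat >> h.py <<'E'
def wz(w,uv,z):
    K=np.array(w["intrinsics"]); M=np.array(w["mount"]); q=(np.array(uv)-K[:2,2])/K[0,0]; r=np.linalg.norm(q)
    d=np.r_[np.sin(r)*q/r,np.cos(r)]; d=w["R"]@M[:3,:3]@d; o=w["R"]@M[:3,3]+w["p"]; return o+d*(z-o[2])/d[2]
E
python3 - <<'E'
from h import *
w=pickle.load(open("pics/w2.pkl","rb")); g=lambda p:((p[0]+.5)/2-.5+60,(p[1]+.5)/2-.5)
A,B,C,D=[wz(w,g(q),103) for q in [(445,247),(642,182),(480,320),(670,256)]]
for a,b in((A,B),(C,D)): print(a,b,"heading",np.degrees(np.arctan2(*(a-b)[1::-1])))
n=np.cross([0,0,1],(A-B)/np.linalg.norm(A-B)); print("width",(C-A)@n,(D-A)@n)
m=(A+B)/2; m2=(C+D)/2; print("mean",(A+B+C+D)/4,"pred cam",bp(140,0,103))
for q in [(402,514),(130,152)]: print("panel FL / HL corner",wz(w,g(q),85))
c=bp(140,0,103); print("axis offset from slot midline",(c-(m+m2)/2)@n)
E
```

```text
[515.03 -52.56 103.  ] [ 522.77 -133.1   103.  ] heading 95.49345598952199
[484.51 -58.56 103.  ] [ 492.03 -138.28  103.  ] heading 95.39315425088965
width 30.957933083293 31.098113556644194
mean [503.59 -95.63 103.  ] pred cam [504.37 -94.69 103.  ]
panel FL / HL corner [404.66  -4.52  85.  ]
panel FL / HL corner [594.01  65.57  85.  ]
axis offset from slot midline -0.8740600265148549
```

Call:
{"op": "drive_tool", "data": {
  "rows": "170 0 0.02 -0.03 -7; 170 0 0.04 -0.05 -14; 170 0.01 0.049 -0.069 -20.2; 170 0.03 0.049 -0.069 -20.2; 170 0.05 0.049 -0.069 -20.2"
}}

```text
t: 4.55
position: [502.0, -95.7, 150.8]
tool_rot: [-0.033, -0.705, -0.033, 0.707]
wrist_force: [-0.3, 0.4, -0.2]
finger_gap: 0.333
```

Call:
{"op": "drive_tool", "data": {
  "rows": "170 0 0 0 0; 170 0 0 0 0"
}}

```text
t: 4.75
position: [502.0, -95.3, 152.4]
tool_rot: [-0.034, -0.705, -0.033, 0.707]
wrist_force: [0.7, 0.2, 0.2]
finger_gap: 0.334
```

```bash
python3 - <<'E'
from h import *
R,p=st(np.array([504,-95,115.]),np.array([504,-95,91.]))
for k in (0,1): print("mm",R.T@(np.array([504,-95,115.-24*k])-p))
E
```

```text
t 4.75 p [501.96 -95.32 152.39] F [0.73 0.2  0.16] gap 0.3344565670977231 tool axes x [-0. -0. -1.] y heading -84.55616565414734 q6 1.5350141284566285
to [504. -95. 115.] tool shift m [ 0.04 -0.   -0.  ]
to [504. -95.  91.] tool shift m [ 0.06 -0.   -0.  ]
mm [37.38 -0.14 -2.15]
mm [61.38 -0.15 -2.21]
```

Call:
{"op": "drive_tool", "data": {
  "rows": "170 0.02 0 -0.002 0; 170 0.035 0 -0.002 0; 170 0.045 0 -0.002 0; 170 0.05 0 -0.002 0; 170 0.055 0 -0.002 0"
}}

```text
t: 5.25
position: [504.9, -95.0, 98.7]
tool_rot: [0.034, 0.707, 0.034, -0.706]
wrist_force: [1.5, 0.7, -1.1]
finger_gap: 0.332
```

Call:
{"op": "drive_tool", "data": {
  "rows": "170 0.002 0 0 0; 170 0.004 0 0 0; 170 0.005 0 0 0; 170 0.006 0 0 0; 170 0.007 0 0 0"
}}

```text
t: 5.75
position: [504.4, -95.0, 91.5]
tool_rot: [0.033, 0.706, 0.033, -0.706]
wrist_force: [-0.5, -0.5, 0.4]
finger_gap: 0.332
```

Call:
{"op": "drive_tool", "data": {
  "rows": "170 0.001 0 0 0; 170 0.002 0 0 0; 170 0.002 0 0 0"
}}

```text
t: 6.05
position: [504.2, -95.0, 89.2]
tool_rot: [-0.033, -0.706, -0.033, 0.706]
wrist_force: [-0.4, -0.5, -0.5]
finger_gap: 0.332
```

Call:
{"op": "drive_tool", "data": {
  "rows": "170 0 0 0 5; 170 0 0 0 10; 170 0 0 0 15; 170 0 0 0 20; 170 0 0 0 20"
}}

```text
t: 6.55
position: [504.1, -95.0, 89.3]
tool_rot: [0.09, -0.701, 0.09, 0.702]
wrist_force: [-1.1, -0.8, 0.1]
finger_gap: 0.328
```

Call:
{"op": "drive_tool", "data": {
  "rows": "170 0 0 0 5; 170 0 0 0 10; 170 0 0 0 15; 170 0 0 0 20; 170 0 0 0 25"
}}

```text
t: 7.05
position: [504.4, -95.1, 89.3]
tool_rot: [-0.24, 0.665, -0.24, -0.665]
wrist_force: [0.7, -0.7, 0.4]
finger_gap: 0.335
```

```bash
python3 - <<'E'
from h import *
st(); print(manip.get_obs()["torque"])
E
```

```text
t 7.05 p [504.36 -95.08  89.34] F [ 0.68 -0.7   0.38] gap 0.33462868043565114 tool axes x [ 0. -0. -1.] y heading -129.6227515513679 q6 0.7486513322606595
[-0.13  0.    0.05]
```

Call:
{"op": "drive_tool", "data": {
  "rows": "170 0 0 0 5; 170 0 0 0 10; 170 0 0 0 15; 170 0 0 0 20; 170 0 0 0 25"
}}

```text
t: 7.55
position: [504.5, -95.2, 89.3]
tool_rot: [-0.378, 0.598, -0.378, -0.597]
wrist_force: [0.8, -1.5, -0.2]
finger_gap: 0.333
```

```bash
python3 - <<'E'
from h import *
R,p=st(); print(manip.get_obs()["torque"])
s=vision.snapshot("wrist"); w=dict(s); w["R"]=R; w["p"]=p; pickle.dump(w,open("pics/w3.pkl","wb"))
cv2.imwrite("pics/w3.png",cv2.resize(s["image"][60:340,90:450,::-1],None,fx=2,fy=2,interpolation=cv2.INTER_CUBIC))
E
```

```text
t 7.55 p [504.55 -95.22  89.34] F [ 0.82 -1.46 -0.16] gap 0.33276061765100806 tool axes x [ 0. -0. -1.] y heading -154.61786698495976 q6 0.3123031160300427
[-0.4  -0.16  0.05]
```

View pics/w3.png

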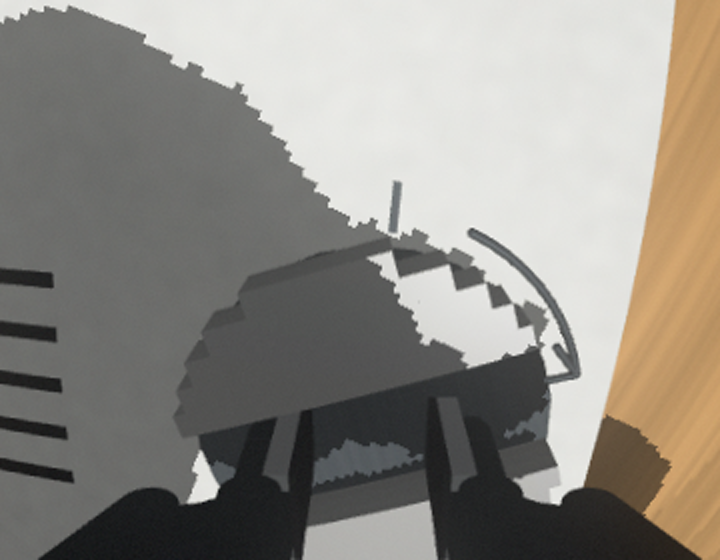

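The wrist view shows both fingers inside the slot. The slot's edge, (185,435)-(545,350), lags the tool by about 13°, and the disc is following. I keep turning.

Call:
{"op": "drive_tool", "data": {
  "rows": "170 0 0 0 4; 170 0 0 0 8; 170 0 0 0 12; 170 0 0 0 15; 170 0 0 0 17"
}}

```text
t: 8.1
position: [504.6, -95.4, 89.4]
tool_rot: [-0.461, 0.536, -0.461, -0.536]
wrist_force: [0.4, -1.8, -0.7]
finger_gap: 0.335
```

Call:
{"op": "drive_tool", "data": {
  "rows": "170 0 0 0 1; 170 0 0 0 2; 170 0 0 0 3; 170 0 0 0 4; 170 0 0 0 4"
}}

```text
t: 8.6
position: [504.5, -95.3, 89.4]
tool_rot: [-0.48, 0.519, -0.48, -0.519]
wrist_force: [1.1, -4.8, -1.3]
finger_gap: 0.331
```

```bash
python3 - <<'E'
from h import *
R,p=st(); print(manip.get_obs()["torque"])
E
```

```text
t 8.6 p [504.52 -95.31  89.39] F [ 1.07 -4.76 -1.27] gap 0.33097331226159665 tool axes x [ 0. -0. -1.] y heading -175.5707166727652 q6 -0.05314921732728385
[-1.35 -0.55  0.12]
```

Call:
{"op": "drive_tool", "data": {
  "rows": "170 0 0 0 1; 170 0 0 0 2; 170 0 0 0 3; 170 0 0 0 4; 170 0 0 0 4"
}}

```text
t: 9.1
position: [504.0, -95.6, 89.5]
tool_rot: [-0.496, 0.503, -0.498, -0.503]
wrist_force: [1.7, -5.5, -0.7]
finger_gap: 0.33
```

```bash
python3 - <<'E'
from h import *
R,p=st(); print(manip.get_obs()["torque"])
s=vision.snapshot("wrist"); w=dict(s); w["R"]=R; w["p"]=p; pickle.dump(w,open("pics/w4.pkl","wb"))
cv2.imwrite("pics/w4.png",cv2.resize(s["image"][60:340,90:450,::-1],None,fx=2,fy=2,interpolation=cv2.INTER_CUBIC))
E
```

```text
t 9.1 p [504.04 -95.59  89.5 ] F [ 1.69 -5.46 -0.68] gap 0.3303792899011365 tool axes x [-0. -0. -1.] y heading -179.28496997815037 q6 -0.11961102297548575
[-1.79 -0.27  1.13]
```

View pics/w4.png

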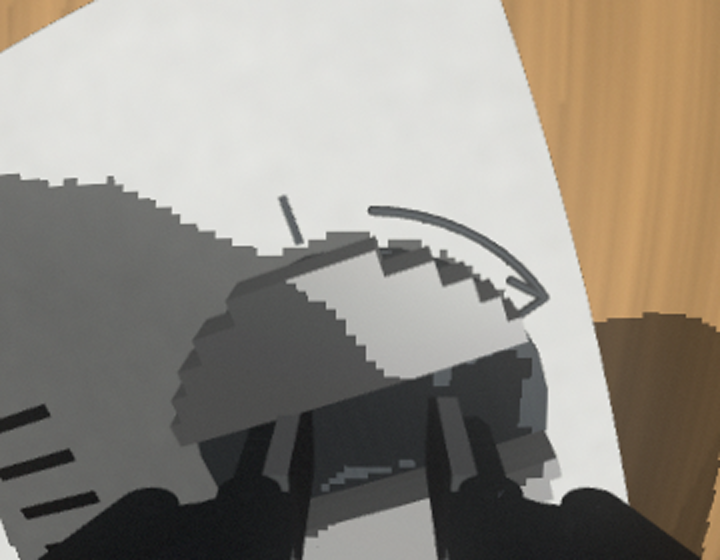

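Moment about z jumped from 0.12 to 1.13 N m, so the cam is on its stop. I check the slot heading from its edge, (185,443)-(530,345), back the turn off, and lift out.

```bash
python3 - <<'E'
from h import *
w=pickle.load(open("pics/w4.pkl","rb")); g=lambda p:((p[0]+.5)/2-.5+90,(p[1]+.5)/2-.5+60)
a,b=[wz(w,g(q),103) for q in [(185,443),(530,345)]]; print(a,b,"heading mod180",np.degrees(np.arctan2(*(a-b)[1::-1]))%180,"locked",np.degrees(Y))
E
```

```text
[546.85 -98.13 103.  ] [ 468.29 -124.37  103.  ] heading mod180 18.472652338288967 locked 19.916012958747416
```

Call:
{"op": "drive_tool", "data": {
  "rows": "170 0 0 0 -3; 170 0 0 0 -6; 170 0 0 0 -9; 170 0 0 0 -11; 170 -0.005 0 0 -11"
}}

```text
t: 9.65
position: [503.3, -94.5, 93.8]
tool_rot: [0.448, -0.546, 0.448, 0.548]
wrist_force: [-0.3, 0.2, -0.6]
finger_gap: 0.332
```

Call:
{"op": "drive_tool", "data": {
  "rows": "170 -0.01 0 0 0; 170 -0.03 0 0 0; 170 -0.07 0 0 0; 170 -0.11 0 0 0; 170 -0.15 0 0 0"
}}

```text
t: 10.15
position: [503.9, -94.8, 246.9]
tool_rot: [-0.448, 0.547, -0.448, -0.547]
wrist_force: [0.7, 0.7, 0.2]
finger_gap: 0.33
```

```bash
python3 - <<'E'
from h import *
R,p=st(); print(R)
s=vision.snapshot("wrist"); w=dict(s); w["R"]=R; w["p"]=p; pickle.dump(w,open("pics/w5.pkl","wb"))
cv2.imwrite("pics/w5.png",cv2.resize(s["image"][60:400,60:500,::-1],None,fx=1.75,fy=1.75,interpolation=cv2.INTER_CUBIC))
E
```

```text
t 10.15 p [503.87 -94.84 246.9 ] F [0.7  0.65 0.19] gap 0.32974236850248306 tool axes x [ 0.  0. -1.] y heading -168.60489121180584 q6 0.06832737164138052
[[ 0.   -0.98 -0.2 ]
 [ 0.   -0.2   0.98]
 [-1.   -0.    0.  ]]
```

View pics/w5.png

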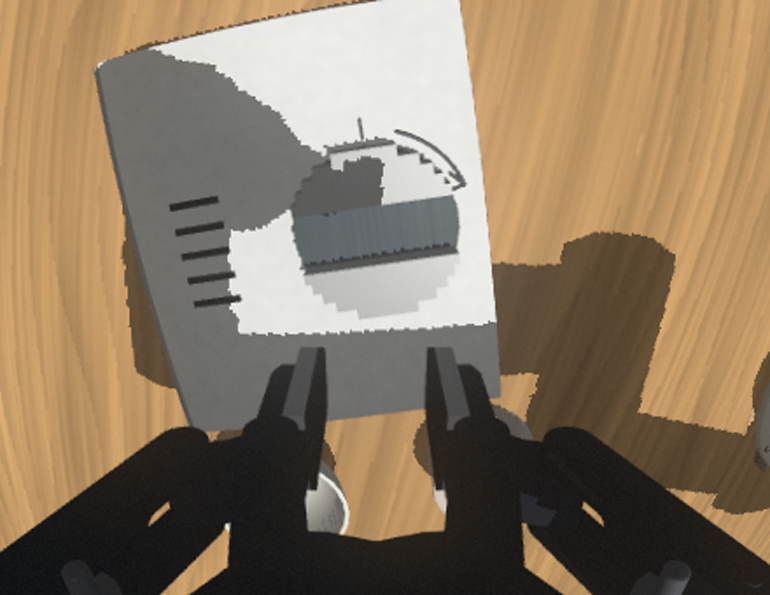

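The slot now lies front to hinge, parallel to the vents, and its edge runs (295,217)-(458,195). I back away a little, then check the angle and that the other objects haven't moved.

Call:
{"op": "drive_tool", "data": {
  "rows": "170 -0.03 0 0 0; 170 -0.06 0 0 0; 170 -0.06 0.03 0 0; 170 -0.06 0.03 0 0; 170 -0.06 0.03 0 0"
}}

```text
t: 10.7
position: [474.4, -100.9, 305.1]
tool_rot: [-0.448, 0.547, -0.447, -0.547]
wrist_force: [1.0, 0.1, 0.1]
finger_gap: 0.336
```

```bash
python3 - <<'E'
from h import *
w=pickle.load(open("pics/w5.pkl","rb")); g=lambda p:((p[0]+.5)/1.75-.5+60,(p[1]+.5)/1.75-.5+60)
for e in ([(295,217),(458,195)],[(303,271),(458,249)]):
    a,b=[wz(w,g(q),103) for q in e]; print("slot heading",np.degrees(np.arctan2(*(a-b)[1::-1]))%180)
a,b=wz(w,g((98,65)),85),wz(w,g((463,2)),85)
a,b=wz(w,g((458,0)),85),wz(w,g((497,390)),85); print("front edge heading-90",np.degrees(np.arctan2(*(b-a)[1::-1]))-90)
s=vision.snapshot("scene")["image"].astype(int); o=cam("scene0")[0].astype(int)
for n,(x0,y0,x1,y1) in dict(knife=(80,295,148,365),beaker=(140,298,190,357),bowl=(278,190,332,236)).items():
    d=np.abs(s-o)[y0:y1,x0:x1].max(2); print(n,"changed frac",(d>40).mean())
cv2.imwrite("pics/s3.png",cv2.resize(s[130:380,60:360,::-1].astype(np.uint8),None,fx=2.3,fy=2.3,interpolation=cv2.INTER_CUBIC))
st()
E
```

```text
slot heading 19.309711566305545
slot heading 19.92315147706319
front edge heading-90 19.657294775175615
knife changed frac 0.0
beaker changed frac 0.011864406779661017
bowl changed frac 0.08252818035426732
t 10.75 p [ 474.78 -100.85  304.66] F [-0.01 -0.09 -0.02] gap 0.33315698024379203 tool axes x [ 0.  0. -1.] y heading -168.58458116903407 q6 0.07326007173212577
```

View pics/s3.png

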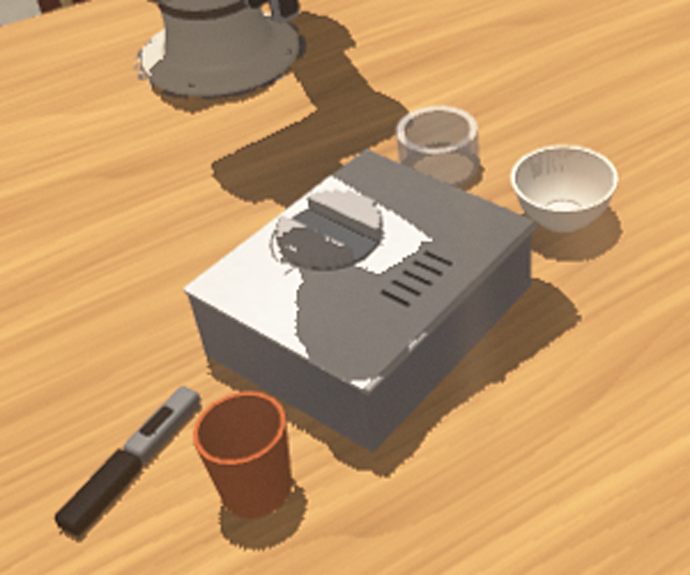

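The panel is flat, the slot points front to hinge, and the other objects are where they were; the small change in the bowl region looks like shadow. The arm is clear, so I'm handing in.

```bash
python3 -c "
from workcell import manip
print(manip.close_job())"
```

```text
the job is handed in; nothing more can be done
None
```

The panel is shut and the cam fastener is turned clockwise to its stop, so the panel should be locked. I handed the job in after about 10.8 s on the robot's clock.

- **Panel:** I pushed it shut with the closed fingertips beside the fastener. It stopped at a tip height of 85 mm, its shut height, with about 15 N on the wrist. The pictures show it flat on the box.
- **Cam:** I set the two part-open fingertips in the slot and turned it from about 0.25 rad until the moment rose from 0.12 to 1.13 N m, which I took as the stop. After backing off and lifting out, the slot measured 19.3° and 19.9°. The box's front-to-hinge direction is 19.9°, so it is at the locked angle.
- **Other objects:** The knife and beaker areas of the scene picture did not change between the first and last views (0% and 1% of pixels). The bowl area changed in 8% of pixels, probably from the shifted shadow. I checked the tape only by eye, and it looked unmoved.
- **Finish:** The arm stood about 200 mm above the fastener with a wrist force near zero. I did not try pulling the panel to test the lock.

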